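# Drill off, then light on the drilled ball

### The arm

A 7-joint arm with a two-finger parallel gripper is mounted at the origin on the work surface. World frame = base frame: x ahead of the robot, y to its left, z up, the work surface at z = 0. Lengths are in m, angles in rad, forces in N, time in s.
With the tool pointing down it reaches from about 0.4 to 0.85 m from the base axis. Payload 10.4 kg.
Tool frame: the origin (TCP) lies between the finger pads; the fingertips stand ahead of it and the grasp point (between the pads) lies 5 mm behind it (manip.tip_extent is the z of the fingertips in the tool frame, in m); z points along the fingers, y is the line along which they close (so a half turn about z gives the same grasp; the last joint's range is limited). The gripper opens to 85 mm and grips with 20 to 120 N. Pads are 22 mm wide; open, the fingers measure 114 mm over their backs; the gripper's body (76 mm by 85 mm) begins 54 mm behind the grasp point. The pads swing forward as they close: fully open they stand 13 mm farther back than shut.
Start: joints at [-1.123, 0.332, -0.065, 1.46, 0.022, 1.35, -0.088], TCP at [0.283, 0.557, 0.245] pointing down, gripper open.
Joint ranges: [-2.6, 2.6], [-0.5, 2.12], [-1.47, 1.34], [0.16, 2.42], [-1.27, 4.41], [0.06, 2.06], [-2.6, 2.6]. Speed limits (rad/s): [2.22, 2.22, 2.79, 2.79, 3.14, 3.14, 3.14].

### API

Orientations are given as a unit quaternion [x, y, z, w].
In Python, from workcell import status, viewer, manip gives the robot as it stands.
- The arm moves only by the tool play_rows, never from a script. Its argument "plan" is one flat list of numbers, 7 for each row, row after row: the turn, a rotation vector about the tool's x, y, z in degrees, then the shift along the tool's x, y, z in m, then the opening, from 0 (shut) to 1 (fully open). In form: [ax, ay, az, dx, dy, dz, grip, ax, ay, az, dx, dy, dz, grip, ...]. A call has 1 to 20 rows; each row is the pose to reach, as a shift and turn from the pose commanded when the call began, along the tool's axes at that moment; what a row does not reach only later rows make up. A row lasts 1/8 s, in which the tool goes at most 62.5 mm and 10.7 degrees, less where a joint would pass 70% of its speed; a pose out of reach is approached as far as the arm can. A call with a gripper value outside its range is refused whole. The fingers move at their own pace and stop on an object; "squeeze" is the grip in N (left out, the last holds). Time passes only in rows, so rows that repeat a pose let the fingers close. It gives the time, the measured TCP pose, the force, the opening and the grip force at its end, in the units of the state.
- status.get_obs(): the state, without advancing time (a new reading comes with each control period).
- viewer.camera(name): name is "scene" or "side" or "wrist"; returns the picture (420x560x3 uint8, red, green, blue); there is no depth.
- viewer.camera_model(name): a dict with "fx", "fy", "cx", "cy" (pixels), "R" (3x3) and "t" (3): a world point X has camera coordinates R X + t. Camera axes: x right, y down, z forward; pixel columns grow to the right and rows downward; lengths in m; the calibration is good to about 2 mm. A picture is of the moment at which its call begins: read the wrist's pose just before it. camera_model takes no time and is no camera call; for the wrist camera it gives the pose at the moment of the call.
- manip.hand_in(): hands the job in; it is judged then, once.
The state is a dict: "clock": time; "joint_pos": joint angles; "joint_velocities": joint speeds; "tau": joint torques, N m; "position": TCP position; "ee_rot": TCP orientation; "ft_force": force on the tool from outside, world axes, zero at the start; "torque": the same for the moment, N m; "grip_width": opening from 0.0 (shut) to 1.0 (fully open); "grasp_force": force on a finger pad.
Only numpy, scipy, OpenCV 4.12 (cv2) and the standard library are available. Lean on these libraries where they do the work, as an engineer would, in place of code of your own. Each camera call takes 0.05 s, during which the arm holds its last target. There are 200 camera calls.

### The job

The drilling is finished: first turn the drill's speed dial all the way back to zero (anticlockwise, to its stop). Then draw the yellow inspection light up out of its holder, slant it about half-way between upright and lying, and hold it up in the air so that its lens (the end that was down in the holder) shines from about 20 cm away at the drilled hole on top of the wooden ball in the vice. Finish while still holding the light there, without knocking the vice or ball and without shifting the wood disc, the jar or the brush.

Things in the scene. Friction and masses are not known exactly. Their poses are not given: they have to be found in the camera images.
- speed_box: The drill's speed control: fixed cream box with a dark top plate, 120 (x) x 100 (y) x 50 mm high, the dial in the middle of its top. Origin: centre of its underside; x axis points away from its front (the front, with a green switch, faces -x). The dial's zero mark is the red tick towards the front; white ticks follow clockwise.
- dial (a joint): Angle of the speed dial in rad: 0 = zero, anticlockwise end stop (seen from above); it grows as the dial is turned clockwise. Stays where it is left; turns with about 0.04 N m. Its grip bar lies along the box's x axis at 0, with the white pointer line on the -x half.
- dial_grip (a point): Point on the dial's vertical axis, 87 mm above the table. The black grip bar is 42 mm long, 14 mm thick, 32 mm high; its top is 7 mm above this point. The flat disc under it (44 mm diameter) has its top 23 mm below this point. The x axis runs along the bar and turns with the dial, -x towards the white pointer line.
- holder: Fixed plywood block 85 x 85 x 55 mm high with a square hole from above, 32 mm wide and 45 mm deep, in which the light stands upright. Origin: centre of its underside.
- light: Loose inspection light: straight square bar 29 x 29 x 130 mm, 0.09 to 0.19 kg, yellow, with black rubber bands, head and cap. Origin: centre of its lens face, the end that is down in the holder; z runs from lens to cap, x and y are square to its flat sides. It stands with 1.5 mm of play a side; 85 mm stick out. Lens face 10 mm, cap 140 mm above the table. Always on, shines along its -z.
- light_center (a point): Centre of the inspection light, half-way along it (65 mm from the lens and 65 mm from the cap); same axes as the light.
- light_lens (a point): Centre of the light's lens face, same axes as the light: the beam leaves along -z.
- vice: Fixed blue drill vice, base 130 (x) x 80 (y) mm, jaws 63 mm high, clamping a wooden ball of 60 mm diameter whose top is 92 mm above the table. A seen-only screw with a cross bar sticks out 30 mm beyond its +x end. Origin: centre of its underside.
- hole (a point): Mouth of the dark drilled hole, at the very top of the ball, 92 mm above the table: what the light must shine at.
- slice_center (a point): Centre of a loose wood disc, 84 mm diameter, 18 mm thick, lying flat: a bystander.
- jar_center (a point): Centre of a loose glass jar with red cap, 64 mm diameter, 75 mm high, upright: a bystander.
- brush_grip (a point): Point on the handle of a loose brush 200 mm long lying on the table: a bystander.
There are look-alikes about, which are no part of the job. Leave any blue or red look-alike of the light alone.

How it is judged:
By the outcome, as a careful person would: the job done as asked, in the order asked, and still so for the second after the job is handed in, while the arm keeps its last pose, push and grip.
It also fails if it takes over 48 s, if anything falls off the work surface, if the arm or the gripper's body presses on something with over 40 N, if the wrist force passes 120 N, or if a joint passes its speed limit or range.

## Working session

There is one attempt and no reset: what is moved stays moved. The work goes in short steps, Python scripts to look and compute and a tool call to move; the robot and the scene stay as the last step left them, time stands still between calls to the robot, and variables do not carry over. Pictures are saved under pics/ and viewed, at most 10 in all, crops included, and the job is handed in when it is done.

Besides the shell and the picture viewer there is one more tool, called after ">>>" as name(argument=value, ...) on one line, values as JSON. play_rows: Moves the arm, as the interface text tells. Its arguments: {"type":"object","properties":{"plan":{"type":"array","items":{"type":"number"}},"squeeze":{"type":"number"}},"required":["plan"]}

```bash
mkdir -p pics; cat > h.py <<'E'
import numpy as np,cv2,json
from workcell import status,viewer,manip
from scipy.spatial.transform import Rotation as Rn
def snap(n,f,crop=None,s=1):
    im=viewer.camera(n)[:,:,::-1].copy(); cv2.imwrite('pics/raw_'+f,im)
    if crop: 
        a,b,c,d=crop; im=im[b:d,a:c]
    im=cv2.resize(im,None,fx=s,fy=s,interpolation=cv2.INTER_CUBIC); cv2.imwrite('pics/'+f,im)
def ray(m,u,v):
    R=np.array(m['R']);t=np.array(m['t']); d=R.T@np.array([(u-m['cx'])/m['fx'],(v-m['cy'])/m['fy'],1]); return -R.T@t,d
def onz(m,u,v,z):
    o,d=ray(m,u,v); return o+d*(z-o[2])/d[2]
def proj(m,X):
    c=np.array(m['R'])@np.array(X)+np.array(m['t']); return np.array([m['fx']*c[0]/c[2]+m['cx'],m['fy']*c[1]/c[2]+m['cy']])
def tri(rs):
    A=0;b=0
    for o,d in rs:
        d=d/np.linalg.norm(d);P=np.eye(3)-np.outer(d,d);A=A+P;b=b+P@o
    return np.linalg.solve(A,b)
E
python3 - <<'E'
from h import *
print(status.get_obs(), manip.tip_extent)
for n in('scene','side','wrist'): 
    m=viewer.camera_model(n); print(n,-np.array(m['R']).T@np.array(m['t']),np.round(m['R'],2).tolist(),m['fx'])
snap('scene','s1.png',s=1.42);snap('side','d1.png',s=1.42)
E
```

```text
{'clock': 0.0, 'joint_pos': array([-1.1225648 ,  0.33289944, -0.06474668,  1.46097387,  0.02155541,
        1.34986677, -0.08852385]), 'joint_velocities': array([-2.69882805e-04, -1.59281584e-04, -3.70689000e-04, -7.09355340e-04,
        8.92813374e-04,  3.02148974e-06,  6.50405553e-04]), 'tau': array([-1.85815312e-03, -6.25454164e+01,  4.78399184e-02, -3.91611993e+01,
        1.60555250e-02,  9.93683352e-03, -6.10950096e-06]), 'position': array([0.28331952, 0.55668905, 0.24448325]), 'ee_rot': array([ 2.33231610e-01,  9.72420941e-01, -7.08178675e-04, -1.65666031e-04]), 'ft_force': array([0.79535503, 0.18410239, 0.21808372]), 'torque': array([-0.03678336,  0.00797195, -0.03034914]), 'grasp_force': 0.0, 'grip_width': 1.0001799523217054} 0.014
scene [1.20463402 0.42977672 0.66228657] [[-0.62, 0.79, 0.0], [0.47, 0.37, -0.8], [-0.63, -0.49, -0.6]] 460.9916155130174
side [ 0.47396871 -0.70856585  0.74854434] [[0.99, -0.16, -0.01], [-0.11, -0.68, -0.73], [0.11, 0.72, -0.68]] 417.0753698845636
wrist [0.21946165 0.58914079 0.37430262] [[0.45, 0.89, 0.0], [0.85, -0.44, 0.28], [0.25, -0.13, -0.96]] 351.6928268573199
```

View pics/s1.png

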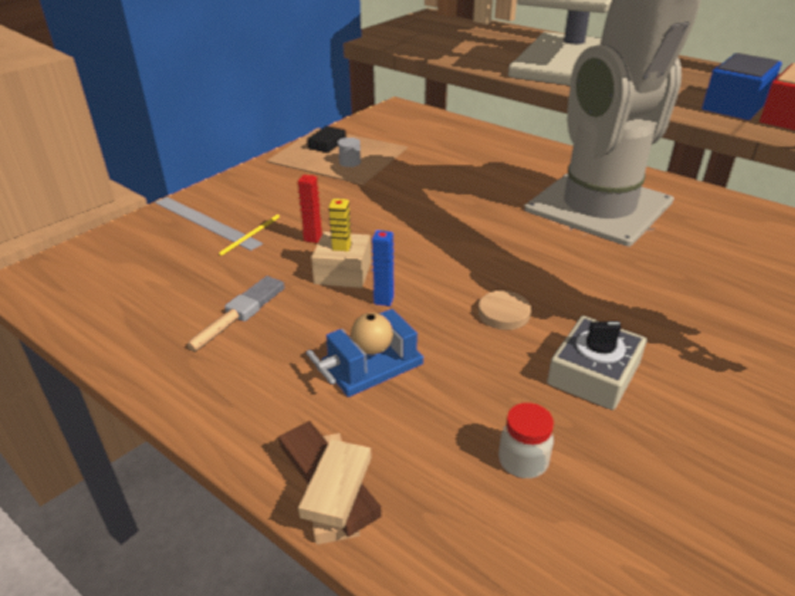

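View pics/d1.png

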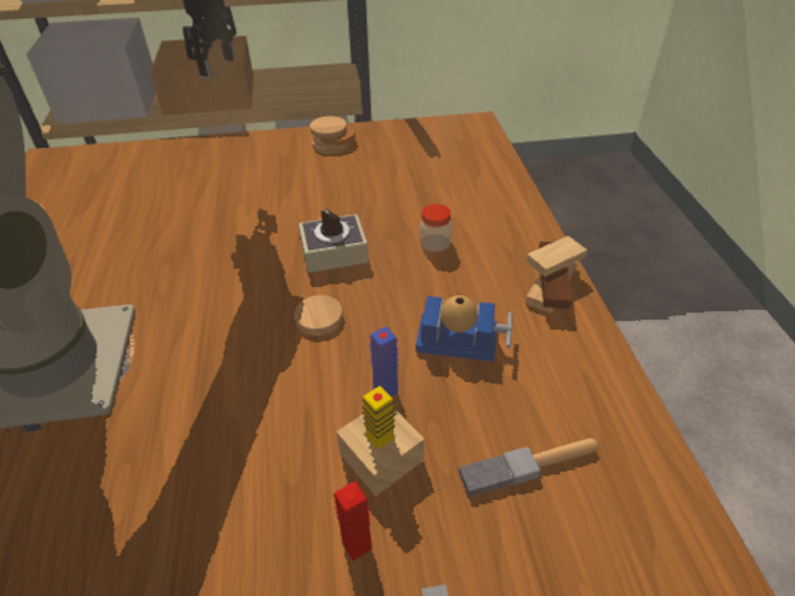

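Scene view: the candidates are yellow light in holder (340,225), red bar (310,208) and blue bar (383,268). The yellow one in the plywood holder fits the description; red and blue are the look-alikes. The speed box is at (600,360), the vice at (375,350). In the side view, the yellow light is at (378,415), the box at (333,240) and the hole at (459,300). Next is an enlarged crop to confirm.

```bash
python3 - <<'E'
import cv2,numpy as np
s=cv2.imread('pics/raw_s1.png');d=cv2.imread('pics/raw_d1.png')
# each crop 100x75 *4
def c(im,x,y): 
    o=cv2.resize(im[y:y+75,x:x+100],(400,300),interpolation=cv2.INTER_CUBIC)
    for k in range(0,100,20): cv2.putText(o,str(x+k),(k*4,8),0,.3,(255,255,255));cv2.line(o,(k*4,10),(k*4,14),(255,255,255))
    for k in range(15,75,15): cv2.putText(o,str(y+k),(0,k*4),0,.3,(255,255,255))
    return o
cv2.imwrite('pics/c1.png',np.vstack([np.hstack([c(s,375,215),c(s,200,130)]),np.hstack([c(d,190,140),c(d,225,268)])]))
E
```

```text
(no output)
```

View pics/c1.png

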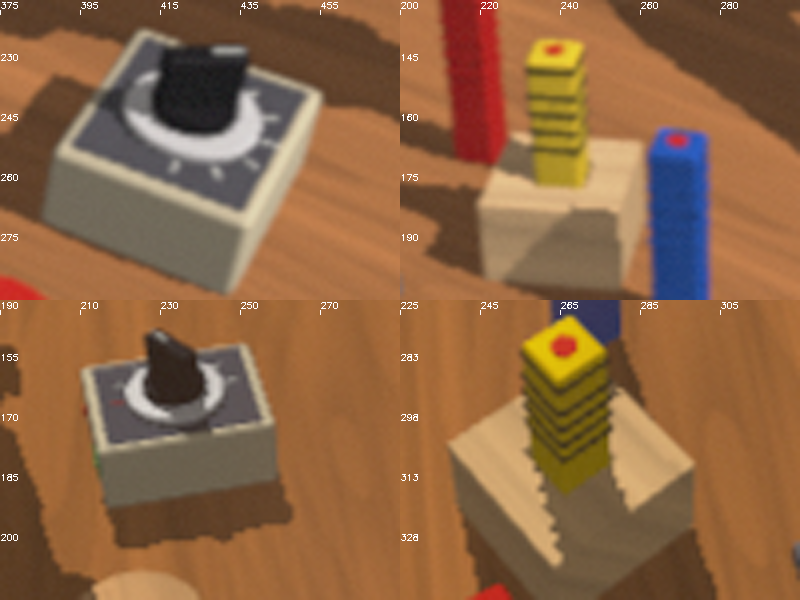

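The yellow bar, with a red dot on its cap, stands in the plywood holder, so it is the light. Its cap is at scene (239.3,142.5) and side (266.3,279.3). The box's front has the red tick at side (219,165), and the white pointer points roughly towards +y.

```bash
python3 - <<'E'
from h import *
S=viewer.camera_model('scene');D=viewer.camera_model('side')
np.set_printoptions(precision=4,suppress=True)
f=lambda m,L,z:np.array([onz(m,u,v,z)[:2] for u,v in L])
bs=f(S,[(411.8,223),(455,238.8),(436.3,268.8),(390,253)],.05);bd=f(D,[(211.3,157.5),(251.3,151.3),(258,170.5),(214.5,177.5)],.05)
print('box',bs,bs.mean(0),bd,bd.mean(0))
print('tick',f(D,[(219,165.5)],.05),'pointer tip',f(S,[(432,227)],.094),f(D,[(230,158.7)],.094))
print('bar top S',f(S,[(416,227),(436,227)],.094),'D',f(D,[(227,158.5),(238.7,166)],.094))
print('cap',f(S,[(239.3,142.5)],.14),f(D,[(266.3,279.3)],.14),tri([ray(S,239.3,142.5),ray(D,266.3,279.3)]))
print('capcorners',f(D,[(266.3,272.3),(276.8,280.5),(266.3,288.5),(256,280.5)],.14))
print('holder',f(D,[(237.5,303.8),(298,309.3)],.055),f(S,[(220.5,180),(256.8,181.8),(260.5,165.8)],.055))
print('hole',f(S,[(371/1.42,317/1.42)],.092),f(D,[(459/1.42,300/1.42)],.092))
print('red',f(S,[(310/1.42,240/1.42)],0),f(D,[(358/1.42,553/1.42)],0),'blue',f(S,[(383/1.42,300/1.42)],0),f(D,[(386/1.42,395/1.42)],0))
print('jar,slice',f(S,[(529/1.42,424/1.42)],.075),f(D,[(320/1.42,315/1.42)],.018))
E
```

```text
box [[0.4257 0.1661]
 [0.4192 0.2592]
 [0.5266 0.2651]
 [0.5407 0.1747]] [0.478  0.2163] [[0.4197 0.249 ]
 [0.5327 0.2593]
 [0.5414 0.1696]
 [0.425  0.1594]] [0.4797 0.2093]
tick [[0.4392 0.209 ]] pointer tip [[0.4688 0.222 ]] [[0.471  0.1752]]
bar top S [[0.4883 0.1972]
 [0.464  0.2282]] D [[0.4633 0.1774]
 [0.4908 0.1407]]
cap [[ 0.5089 -0.2509]] [[ 0.5116 -0.2561]] [ 0.5098 -0.2531  0.1385]
capcorners [[ 0.5136 -0.2406]
 [ 0.5297 -0.2618]
 [ 0.509  -0.2758]
 [ 0.4931 -0.2557]]
holder [[ 0.4541 -0.2416]
 [ 0.5677 -0.2728]] [[ 0.5628 -0.2695]
 [ 0.5147 -0.1954]
 [ 0.4531 -0.2364]]
hole [[ 0.6653 -0.0517]] [[ 0.6658 -0.0544]]
red [[ 0.4689 -0.3763]] [[ 0.4641 -0.3868]] blue [[ 0.5306 -0.1434]] [[ 0.5327 -0.151 ]]
jar,slice [[0.6898 0.2163]] [[0.4423 0.0227]]
```

```bash
cat >> h.py <<'E'
def down(yaw_y):  # tool down, with tool y at given world yaw (deg)
    a=np.radians(yaw_y);y=np.array([np.cos(a),np.sin(a),0]);z=np.array([0,0,-1.]);return np.column_stack([np.cross(y,z),y,z])
def rel(p,Rt,p0=None,R0=None):
    o=status.get_obs()
    p0=o['position'] if p0 is None else p0; R0=Rn.from_quat(o['ee_rot']).as_matrix() if R0 is None else R0
    return np.round(Rn.from_matrix(R0.T@Rt).as_rotvec(degrees=True),1),np.round(R0.T@(np.array(p)-p0),4)
E
python3 - <<'E'
from h import *
print(rel([.48,.2125,.22],down(38)))
E
```

```text
(array([-0.1,  0. , 25. ]), array([-0.3314, -0.2176,  0.0249]))
```

>>> play_rows(plan=[0,0,8,-0.08,-0.05,0.005,1,0,0,16,-0.12,-0.08,0.01,1,0,0,25,-0.17,-0.11,0.015,1,0,0,25,-0.22,-0.145,0.02,1,0,0,25,-0.26,-0.17,0.025,1,0,0,25,-0.3,-0.195,0.025,1,0,0,25,-0.331,-0.218,0.025,1,0,0,25,-0.331,-0.218,0.025,1,0,0,25,-0.331,-0.218,0.025,1,0,0,25,-0.331,-0.218,0.025,1])

```text
clock: 1.35
position: [0.479, 0.2139, 0.2202]
ee_rot: [0.437, 0.899, 0.0, -0.0]
ft_force: [0.1, 0.1, 0.3]
grip_width: 0.997
grasp_force: 0.0
```

```bash
python3 - <<'E'
from h import *
print(rel([.48,.2125,.22],down(38)))
m=viewer.camera_model('wrist')
snap('wrist','w1.png',s=1.42)
c=np.array([.48,.2125])
for z in(.05,.094): print(proj(m,[*c,z])*1.42)
import pickle;pickle.dump(m,open('m1.pkl','wb'))
E
```

```text
(array([-0. , -0. ,  0.1]), array([-0.0017, -0.    ,  0.0002]))
[394.79710572 279.83241099]
[394.89695928 299.4202553 ]
```

View pics/w1.png

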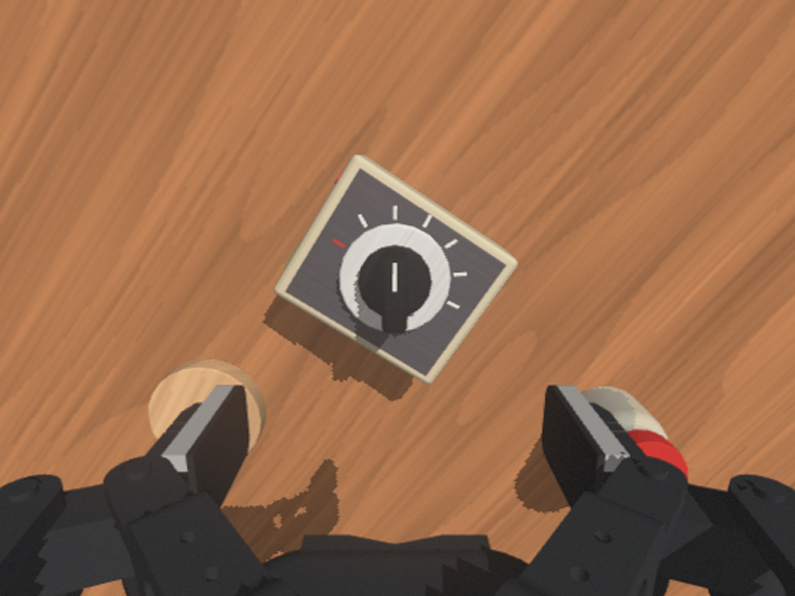

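Wrist view: the grip bar is centred at (395,296) with the pointer straight up (tool +x). The red zero tick at (339,243) is about 56° anticlockwise of it, so the bar is already lined up with the fingers.

>>> play_rows(plan=[0,0,0,-0.001,0,0.05,1,0,0,0,-0.001,0,0.1,1,0,0,0,-0.001,0,0.125,1,0,0,0,-0.001,0,0.135,1,0,0,0,-0.001,0,0.135,1,0,0,0,-0.001,0,0.135,0.0,0,0,0,-0.001,0,0.135,0,0,0,0,-0.001,0,0.135,0,0,0,0,-0.001,0,0.135,0,0,0,0,-0.001,0,0.135,0,0,0,0,-0.001,0,0.135,0,0,0,0,-0.001,0,0.135,0], squeeze=30)

```text
clock: 2.9
position: [0.4801, 0.2118, 0.0857]
ee_rot: [0.438, 0.899, -0.0, -0.0]
ft_force: [-3.5, -1.1, 6.2]
grip_width: 0.155
grasp_force: 33.2
```

>>> play_rows(plan=[0,0,-8,0,0,0,0,0,0,-16,0,0,0,0,0,0,-24,0,0,0,0,0,0,-32,0,0,0,0,0,0,-40,0,0,0,0,0,0,-46,0,0,0,0,0,0,-51,0,0,0,0,0,0,-55,0,0,0,0,0,0,-58,0,0,0,0,0,0,-60,0,0,0,0,0,0,-60,0,0,0,0,0,0,-60,0,0,0,0])

```text
clock: 4.4
position: [0.4808, 0.2134, 0.0858]
ee_rot: [-0.069, 0.998, 0.001, 0.001]
ft_force: [1.8, 6.0, -0.8]
grip_width: 0.154
grasp_force: 46.9
```

```bash
python3 - <<'E'
from h import *
o=status.get_obs();print(o['ft_force'],o['torque'],o['joint_pos']);R=Rn.from_quat(o['ee_rot']).as_matrix();print(np.degrees(np.arctan2(R[1,0],R[0,0])))
E
```

```text
[ 1.7728621   6.01289908 -0.8017941 ] [ 1.26911558 -0.34588146 -1.1827535 ] [-0.57485881  0.26555858  0.0806635   1.90617092 -0.02796386  0.96797325
  1.22832089]
-172.05081335840302
```

>>> play_rows(plan=[0,0,0,0,0,0,1,0,0,0,0,0,0,1,0,0,0,0,0,0,1,0,0,0,0,0,0,1,0,0,0,0,0,-0.04,1,0,0,0,0,0,-0.09,1,0,0,0,0,0,-0.13,1,0,0,0,0,0,-0.13,1,0,0,0,0,0,-0.13,1])

```text
clock: 5.52
position: [0.4799, 0.2117, 0.2146]
ee_rot: [-0.07, 0.998, -0.0, -0.0]
ft_force: [0.5, 0.8, -0.1]
grip_width: 1.003
grasp_force: 0.0
```

```bash
python3 - <<'E'
from h import *
snap('wrist','w2.png',(150,50,430,260),2.8)
o=status.get_obs();print(o['position'],o['ft_force'],o['joint_pos'])
E
```

```text
[0.47962178 0.21152502 0.21409141] [-0.22248503  0.01951164 -0.32146047] [-0.58351268  0.13029982  0.0881175   1.77375797 -0.01213783  1.23992449
  1.21872973]
```

View pics/w2.png

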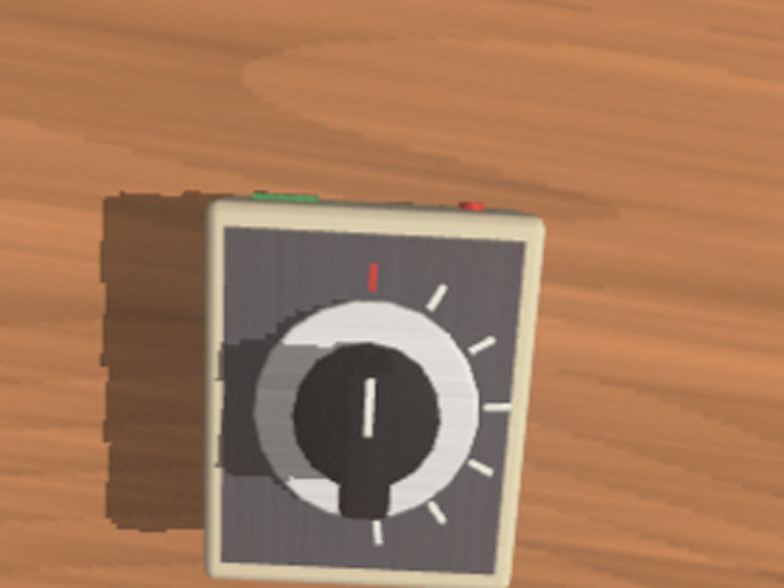

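The pointer line at (370,408) is in line with the red tick at (374,278), so the dial is at zero. Next I work out the approach to the light and estimate the arm geometry for the final tilted pose.

```bash
python3 - <<'E'
from h import *
o=status.get_obs()
D=[([0.33289944,1.46097387,1.34986677],[.28332,.55669,.24448]),([.26556,1.90617,.96797],[.4808,.2134,.0858]),(o['joint_pos'][[1,3,5]],o['position'])]
A=[];b=[]
for q,p in D:
    A+= [[np.sin(q[0]),np.sin(q[0]+q[1]),0],[np.cos(q[0]),np.cos(q[0]+q[1]),1]]; b+=[np.hypot(p[0],p[1]),p[2]]
s=np.linalg.lstsq(np.array(A),np.array(b),rcond=None);print(s)
p=[.511,-.2535]
print(rel([*p,.22],down(34.5)))
np.set_printoptions(precision=3,suppress=True);print(status.get_obs()['position'])
E
```

```text
(array([ 0.4478347 ,  0.49256294, -0.06881629]), array([1.14421991e-05]), np.int32(3), array([2.50330021, 1.64958045, 0.11123135]))
(array([-0.1, -0.1, 63.5]), array([ 0.0339, -0.4649, -0.0056]))
[0.48  0.212 0.214]
```

>>> play_rows(plan=[0,0,9,0,-0.05,0,1,0,0,18,0.01,-0.11,0,1,0,0,27,0.01,-0.17,0,1,0,0,36,0.02,-0.23,0,1,0,0,45,0.02,-0.29,0,1,0,0,54,0.03,-0.35,0,1,0,0,60,0.034,-0.41,0,1,0,0,63.5,0.034,-0.465,0,1,0,0,63.5,0.034,-0.465,0,1,0,0,63.5,0.034,-0.465,0,1,0,0,63.5,0.034,-0.465,0,1])

```text
clock: 6.95
position: [0.5116, -0.2518, 0.2147]
ee_rot: [0.464, 0.886, 0.0, -0.001]
ft_force: [0.5, 0.8, -0.0]
grip_width: 0.999
grasp_force: 0.0
```

```bash
python3 - <<'E'
from h import *
import pickle
m=viewer.camera_model('wrist');pickle.dump(m,open('m2.pkl','wb'))
snap('wrist','w3.png',s=1.42)
print(rel([.511,-.2535,.22],down(34.5)));o=status.get_obs();print(repr(o['joint_pos']),o['position'],repr(o['ee_rot']))
print(proj(m,[.511,-.2535,.14])*1.42)
E
```

```text
(array([ 0. , -0. ,  0.2]), array([-0.0009, -0.0014, -0.005 ]))
array([-0.08229876,  0.24547232,  0.54164697,  1.67780704, -0.13270923,
        1.2556247 ,  1.09227915]) [ 0.51164749 -0.25194576  0.21495712] array([ 4.64420198e-01,  8.85614870e-01,  2.47750065e-04, -3.47977113e-04])
[391.88842198 330.56176887]
```

View pics/w3.png

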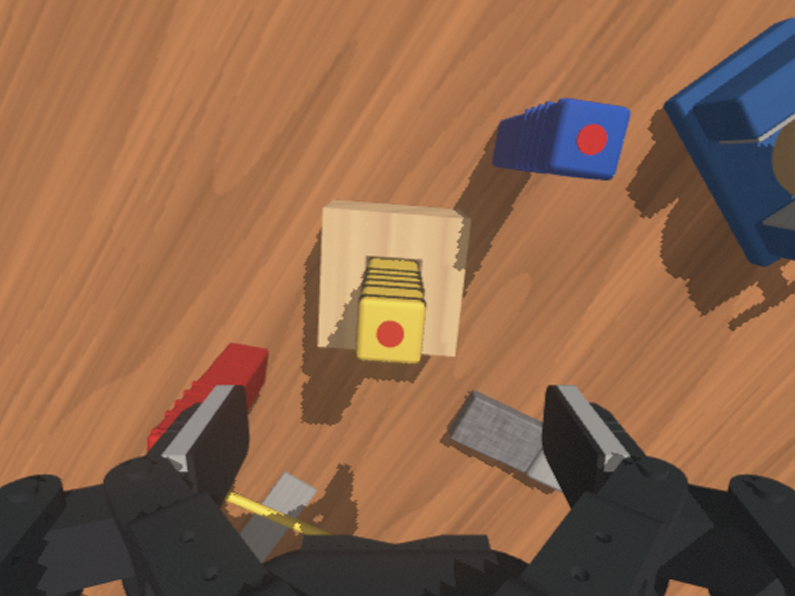

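Wrist view: the yellow cap's dot is at (390,334), predicted (392,331). The light is turned about 2.7° clockwise from the tool. The blue bar (590,140) and red bar (240,365) are clear of the fingers' way.

```bash
python3 - <<'E'
from h import *
import pickle
m=pickle.load(open('m2.pkl','rb'))
p=onz(m,390/1.42,333/1.42,.14);print(p)
c=[onz(m,u/1.42,v/1.42,.055)[:2] for u,v in[(324,206),(468,215),(456,356),(318,346)]];print(np.mean(c,0),c)
print(rel([p[0],p[1],.097],down(34.5-2.7)))
E
```

```text
[ 0.51095972 -0.25488997  0.14      ]
[ 0.51071541 -0.2541233 ] [array([ 0.45303717, -0.23834916]), array([ 0.52390817, -0.19568278]), array([ 0.57015706, -0.2696519 ]), array([ 0.49575924, -0.31280938])]
(array([ 0. , -0. ,  2.9]), array([-0.0021, -0.0023,  0.118 ]))
```

>>> play_rows(plan=[0,0,3,-0.002,-0.002,0.03,0.75,0,0,3,-0.002,-0.002,0.07,0.75,0,0,3,-0.002,-0.002,0.1,0.75,0,0,3,-0.002,-0.002,0.118,0.75,0,0,3,-0.002,-0.002,0.118,0.75,0,0,3,-0.002,-0.002,0.118,0,0,0,3,-0.002,-0.002,0.118,0,0,0,3,-0.002,-0.002,0.118,0,0,0,3,-0.002,-0.002,0.118,0,0,0,3,-0.002,-0.002,0.118,0,0,0,3,-0.002,-0.002,0.118,0], squeeze=40)

```text
clock: 8.38
position: [0.5118, -0.2565, 0.0986]
ee_rot: [0.488, 0.873, 0.0, 0.001]
ft_force: [-1.0, 0.8, 6.2]
grip_width: 0.333
grasp_force: 38.8
```

```bash
python3 - <<'E'
from h import *
from scipy.optimize import least_squares
import itertools
o=status.get_obs();print(o['joint_pos'].tolist(),o['ft_force'],o['torque'])
D=[([-1.1225648,0.33289944,-0.06474668,1.46097387,0.02155541,1.34986677,-0.08852385],[0.28331952,0.55668905,0.24448325],[.23323161,.972420941,-7.08e-4,-1.66e-4]),
([-0.08229876,0.24547232,0.54164697,1.67780704,-0.13270923,1.2556247,1.09227915],[0.51164749,-0.25194576,0.21495712],[.464420198,.88561487,2.4775e-4,-3.4798e-4]),
([-0.58351268,.13029982,.0881175,1.77375797,-.01213783,1.23992449,1.21872973],[0.47962178,0.21152502,0.21409141],[-.07,.998,0,0]),
(o['joint_pos'],o['position'],o['ee_rot'])]
def fk(q,s,x):
    L1,L2,h,d,b,c=x
    z=lambda a:Rn.from_euler('z',a).as_matrix(); y=lambda a:Rn.from_euler('y',a).as_matrix()
    R=z(b+s[0]*q[0]);p=np.array([0,0,h]);R=R@y(q[1])@z(s[1]*q[2]);p=p+R@[0,0,L1];R=R@y(q[3])@z(s[2]*q[4]);p=p+R@[0,0,L2]
    R=R@y(q[5]);p=p+R@[0,0,d];return p,R@z(s[3]*q[6]+c)
best=[]
for s in itertools.product([1,-1],repeat=4):
  for c in(0,1.57,3.14,-1.57):
    def f(x):
        r=[]
        for q,p,e in D:
            P,R=fk(q,s,x);r+=list(P-p)+list(.2*(R-Rn.from_quat(e).as_matrix()).ravel())
        return r+[.01*(x[3]-.35)]
    r=least_squares(f,[.448,.493,.3,.37,0,c]);best.append((r.cost,s,r.x))
best.sort(key=lambda t:t[0])
for t in best[:5]:print(t[0],t[1],np.round(t[2],4))
E
```

```text
[-0.04709214958015964, 0.37260818358564846, 0.520681938256385, 1.7954877830394291, -0.2139203777974103, 1.0272490540750165, 1.1052147123283158] [-0.96835361  0.76826728  6.18105051] [ 0.10553559  0.17133717 -0.01097794]
5.9460847000556555e-05 (-1, -1, -1, -1) [ 0.4586  0.4934  0.4063  0.4839 -0.0781  1.4927]
5.946084700055734e-05 (-1, -1, -1, -1) [ 0.4586  0.4934  0.4063  0.4839 -0.0781  1.4927]
5.9460847000560235e-05 (-1, -1, -1, -1) [ 0.4586  0.4934  0.4063  0.4839 -0.0781  1.4927]
5.946084700056688e-05 (-1, -1, -1, -1) [ 0.4586  0.4934  0.4063  0.4839 -0.0781  1.4927]
0.009302889826859815 (-1, -1, 1, -1) [ 0.4659  0.4912 -0.0808  0.0047 -0.0776  1.5681]
```

```bash
cat > ik.py <<'E'
from h import *
from scipy.optimize import least_squares
X=[.4586,.4934,.4063,.4839,-.0781,1.4927]
lo=np.array([-2.6,-.5,-1.47,.16,-1.27,.06,-2.6]);hi=np.array([2.6,2.12,1.34,2.42,4.41,2.06,2.6])
def fk(q):
    L1,L2,h,d,b,c=X
    z=lambda a:Rn.from_euler('z',a).as_matrix(); y=lambda a:Rn.from_euler('y',a).as_matrix()
    R=z(b-q[0]);p=np.array([0,0,h]);R=R@y(q[1])@z(-q[2]);p=p+R@[0,0,L1];R=R@y(q[3])@z(-q[4]);p=p+R@[0,0,L2]
    R=R@y(q[5]);p=p+R@[0,0,d];return p,R@z(-q[6]+c)
hole=np.array([.6655,-.053,.092])
def goal(phi,el=45,D=.2886):
    a,e=np.radians([phi,el]);u=np.array([np.cos(e)*np.cos(a),np.cos(e)*np.sin(a),np.sin(e)]);return hole+D*u,u
E
python3 - <<'E'
from ik import *
q0=np.array([-.047,.37,.52,1.795,-.214,1.027,1.105])
for phi in range(60,320,15):
    p,u=goal(phi)
    f=lambda q:np.r_[10*(fk(q)[0]-p),3*(fk(q)[1][:,2]+u),.03*(q-q0)]
    r=min((least_squares(f,np.clip(q0+d,lo+.05,hi-.05),bounds=(lo+.1,hi-.1)) for d in ([0]*7,[0,0,0,0,1,0,0],[0,0,0,0,-1,0,0],[-.5,0,-.5,0,1,0,0],[.5,0,.5,0,-.8,0,0])),key=lambda r:r.cost)
    P,R=fk(r.x);print(phi,np.round(np.linalg.norm(P-p),3),np.round(np.linalg.norm(R[:,2]+u),3),np.round(r.x,2))
E
```

```text
Traceback (most recent call last):
ValueError: Initial guess is outside of provided bounds
```

>>> play_rows(plan=[0,0,0,0,0,-0.02,0,0,0,0,0,0,-0.04,0,0,0,0,0,0,-0.06,0,0,0,0,0,0,-0.09,0,0,0,0,0,0,-0.13,0,0,0,0,0,0,-0.17,0,0,0,0,0,0,-0.2,0,0,0,0,0,0,-0.2,0,0,0,0,0,0,-0.2,0])

```text
clock: 9.5
position: [0.5106, -0.2559, 0.2964]
ee_rot: [0.488, 0.873, -0.0, -0.001]
ft_force: [-0.4, -0.2, -3.0]
grip_width: 0.334
grasp_force: 38.4
```

```bash
python3 - <<'E'
from ik import *
q0=status.get_obs()['joint_pos'];print(np.round(q0,2),fk(q0)[0])
for phi in range(60,320,15):
    p,u=goal(phi)
    f=lambda q:np.r_[10*(fk(q)[0]-p),3*(fk(q)[1][:,2]+u),.03*(q-q0)]
    r=min((least_squares(f,np.clip(q0+d,lo+.15,hi-.15),bounds=(lo+.1,hi-.1)) for d in ([0]*7,[0,0,0,0,1,0,0],[0,0,0,0,-1,0,0],[-.5,0,-.5,0,1,0,0],[.5,0,.5,0,-.8,0,0])),key=lambda r:r.cost)
    P,R=fk(r.x);print(phi,np.round(np.linalg.norm(P-p),3),np.round(np.linalg.norm(R[:,2]+u),3),np.round(r.x,2))
E
```

```text
[-0.1   0.2   0.57  1.56 -0.11  1.42  1.03] [ 0.50549239 -0.25445113  0.29645327]
60 0.04 0.244 [-0.7   1.1   0.7   0.47  0.    1.96  1.03]
75 0.015 0.091 [-0.84  1.1   0.79  0.55  0.    1.96  1.03]
90 0.0 0.0 [-0.92  0.87  0.46  0.89  0.35  1.81  1.03]
105 0.0 0.0 [-0.99  0.56  0.27  1.35  0.57  1.6   1.03]
120 0.0 0.0 [-0.94  0.28  0.05  1.72  0.74  1.45  1.03]
135 0.0 0.0 [-0.8  -0.01 -0.15  2.06  0.82  1.3   1.03]
150 0.002 0.013 [-0.62 -0.35 -0.25  2.32  0.77  1.09  1.03]
165 0.036 0.189 [-0.77 -0.4  -0.    2.32  0.77  1.07  1.03]
180 0.052 0.253 [ 0.66 -0.4   0.    2.32 -0.73  1.    1.03]
195 0.015 0.077 [ 0.82 -0.4   0.03  2.32 -0.79  1.12  1.03]
210 0.0 0.0 [ 0.08 -0.2   0.8   2.17 -0.71  1.14  1.03]
225 0.0 0.0 [ 0.29  0.22  0.72  1.86 -0.89  1.48  1.03]
240 0.0 0.0 [ 0.46  0.49  0.53  1.5  -0.89  1.69  1.03]
255 0.0 0.0 [ 0.57  0.74  0.34  1.08 -0.84  1.86  1.03]
270 0.004 0.025 [ 0.88  1.08 -0.76  0.59 -0.05  1.96  1.03]
285 0.031 0.186 [ 0.76  1.1  -0.73  0.5  -0.01  1.96  1.03]
300 0.054 0.326 [ 0.62  1.1  -0.63  0.43 -0.01  1.96  1.03]
315 0.073 0.44 [ 0.47  1.09 -0.49  0.38 -0.01  1.96  1.03]
```

```bash
python3 - <<'E'
from ik import *
o=status.get_obs();R0=Rn.from_quat(o['ee_rot']).as_matrix();p,u=goal(230)
a=np.cross(R0[:,2],-u);n=np.linalg.norm(a);Rt=Rn.from_rotvec(a/n*np.arctan2(n,R0[:,2]@-u)).as_matrix()@R0
print(p,u,rel(p,Rt))
E
```

```text
[ 0.53432568 -0.20932747  0.29607102] [-0.45451948 -0.54167522  0.70710678] (array([-42.7,  14.2,  -0. ]), array([0.0273, 0.0446, 0.0003]))
```

>>> play_rows(plan=[-6,2,0,0,0,0,0,-12,4,0,0.005,0.01,0,0,-18,6,0,0.01,0.02,0,0,-24,8,0,0.015,0.025,0,0,-30,10,0,0.02,0.03,0,0,-36,12,0,0.025,0.04,0,0,-42.7,14.2,0,0.027,0.045,0,0,-42.7,14.2,0,0.027,0.045,0,0,-42.7,14.2,0,0.027,0.045,0,0,-42.7,14.2,0,0.027,0.045,0,0], squeeze=60)

```text
clock: 10.75
position: [0.5356, -0.2091, 0.2977]
ee_rot: [0.451, 0.807, 0.375, 0.072]
ft_force: [0.5, 0.3, -2.0]
grip_width: 0.331
grasp_force: 57.7
```

```bash
python3 - <<'E'
from ik import *
import cv2
o=status.get_obs();p,u=goal(230);R=Rn.from_quat(o['ee_rot']).as_matrix()
print(o['position']-p,R[:,2]+u,o['joint_pos'],o['ft_force'])
L=o['position']+.0886*R[:,2]
d=hole-L;print('dist',np.linalg.norm(d),'miss deg',np.degrees(np.arccos(d@R[:,2]/np.linalg.norm(d))))
for n in('scene','side'):
    snap(n,n[0]+'2.png');m=viewer.camera_model(n);print(n,'lens',proj(m,L),'cap',proj(m,L-.13*R[:,2]),'hole',proj(m,hole))
a=cv2.imread('pics/s2.png')[60:300,120:385];b=cv2.imread('pics/d2.png')[140:380,200:465]
cv2.imwrite('pics/f1.png',cv2.resize(np.hstack([a,b]),None,fx=1.5,fy=1.5,interpolation=2))
E
```

```text
[0.00128326 0.00024197 0.00159721] [-0.0002403  -0.00104148 -0.00095083] [ 0.19641851  0.20087541  0.57665779  1.75689767 -0.91033254  1.39479692
  1.57536813] [ 0.50163038  0.26360407 -2.01056223]
dist 0.20042446542762904 miss deg 0.4995115591262538
scene lens [246.75773937 126.57905093] cap [238.34464331  66.69538291] hole [260.71367672 223.03011884]
side lens [292.8463145  200.84599282] cap [263.35693749 191.67211227] hole [322.96046836 210.85487047][ WARN:0@0.729] global loadsave.cpp:275 findDecoder imread_('pics/d2.png'): can't open/read file: check file path/integrity
Traceback (most recent call last):
TypeError: 'NoneType' object is not subscriptable
```

```bash
python3 - <<'E'
from h import *
snap('scene','x2.png');
a=cv2.imread('pics/x2.png')[50:290,120:385];b=cv2.imread('pics/s2.png')[140:380,200:465]
cv2.imwrite('pics/f1.png',cv2.resize(np.hstack([a,b]),None,fx=1.5,fy=1.5,interpolation=2))
E
```

```text
(no output)
```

View pics/f1.png

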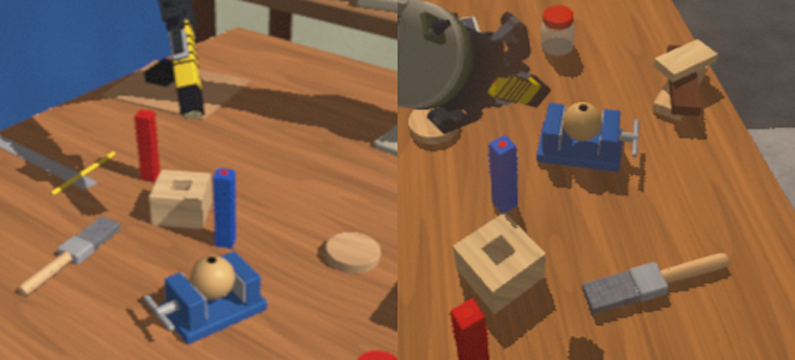

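The picture shows the light held at a slant. Its lens is at scene (249,125) and side (295,203), against (247,127) and (293,201) predicted. The holder is empty, the hole is where I expected it, and the vice, brush, disc and jar look undisturbed.

```bash
python3 -c "
from workcell import manip;print(manip.hand_in())"
```

```text
the job is handed in; nothing more can be done
None
```

The dial is back at its zero stop, and the arm is holding the yellow light at about 45°, with its lens about 20 cm from the hole and aimed at it (by calculation within about 1°); I handed the job in after about 11 s on the robot clock, but it returned no verdict.

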